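Slant the long rail out of the marble-run case

ROBOT

A 6-joint arm with a two-finger parallel gripper is mounted at the origin on the work surface. World frame = base frame: x ahead of the robot, y to its left, z up, the work surface at z = 0. Lengths are in m, angles in degrees, forces in N, time in s.
With the tool pointing down it reaches from about 0.4 to 0.825 m from the base axis. Payload 7 kg.
Tool frame: the origin (TCP) lies midway between the tips of the shut fingers; the grasp point (between the pads) lies 19 mm behind it; z points along the fingers, y is the line along which they close (so a half turn about z gives the same grasp; the last joint's range is limited). The gripper opens to 88 mm and grips with 3 to 60 N. Pads are 19 mm wide; open, the fingers measure 130 mm over their backs; the gripper's body (78 mm by 193 mm) begins 47 mm behind the grasp point.
Start: joints at [86.923, 20.546, 0.682, 0, -70.136, -16.507], TCP at [0.226, 0.636, 0.227] pointing down, gripper open.
Joint ranges: [-176.03, 176.03], [-82.01, 121.73], [-58.28, 71.71], [-173.87, 95.51], [-174.79, -0.11], [-173.66, 173.66]. Speed limits (degrees/s): [136.94, 136.94, 172.46, 180, 180, 180].

INTERFACE

Orientations are given as [roll, pitch, yaw] about the fixed x, y, z axes, in that order (R = Rz(yaw) Ry(pitch) Rx(roll)).
In Python, from plant import r gives the robot as it stands.
- The arm moves only by the tool carry_out, never from a script. Its argument "deltas" is a list of rows, each a list of 3 entries, a list of its own where there are three numbers: the opening, from 0 (shut) to 1 (fully open), then the shift along the tool's x, y, z in mm, then the turn, a rotation vector about the tool's x, y, z in rad. In form: [[gripper, [tx, ty, tz], [rx, ry, rz]], ...]. A call has 1 to 12 rows; each row is the pose to reach, as a shift and turn from the pose commanded when the call began, along the tool's axes at that moment; what a row does not reach only later rows make up. A row lasts 1/10 s, in which the tool goes at most 50 mm and 8.59 degrees, less where a joint would pass 70% of its speed; a pose out of reach is approached as far as the arm can. A call with a gripper value outside its range is refused whole. The fingers move at their own pace and stop on an object; "squeeze" is the grip in N (left out, the last holds). Time passes only in rows, so rows that repeat a pose let the fingers close. It gives the time, the measured TCP pose, the force, the opening and the grip force at its end, in the units of the state.
- r.get_state(): the state, without advancing time (a new reading comes with each control period).
- r.capture(name): name is "scene" or "top"; returns (picture, depth): 480x640x3 uint8, red, green, blue; 480x640 float32, m along the optical axis (not along the pixel's ray), 0 where there is no reading.
- r.get_calibration(name): a dict with "fov_y" (degrees; the focal length in pixels is half the picture's height over the tangent of half this angle, whatever the lens; pixels are square), "cx", "cy" (the principal point, pixels), "view" (4x4, takes a point from world to camera coordinates). Camera axes: x right, y down, z forward; pixel columns grow to the right and rows downward; lengths in m; the calibration is good to about 2 mm. A picture is of the moment at which its call begins. get_calibration takes no time and is no camera call.
- r.close_job(): hands the job in; it is judged then, once.
The state is a dict: "time_s": time; "joints": joint angles; "qd": joint speeds; "joint_torque": joint torques, N m; "tcp_pos": TCP position; "eef_rot": TCP orientation; "contact_force": force on the tool from outside, world axes, zero at the start; "moment": the same for the moment, N m; "gripper_width": finger opening in m; "gripper_force": force on a finger pad.
Only numpy, scipy, OpenCV 4.12 (cv2) and the standard library are available. Lean on these libraries where they do the work, as an engineer would, in place of code of your own. Each camera call takes 0.05 s, during which the arm holds its last target. There are 200 camera calls.

TASK

Squeeze the trigger against the upright grip of the oak marble-run case so that its clear lid springs open, and let it go. Then take the long grooved rail out of the case, slanting it through the opening that is shorter than the rail, and finish still holding it in the gripper, at rest, every part of it at least 5 cm above the top of the case. Leave the rooks and the other things on and around the case where they stand.

Things in the scene. Friction and masses are not known exactly. Their poses are not given: they have to be found in the camera images.
- case: Fixed oak case, outside 176 (x) by 386 (y) by 78 mm high; origin at the centre of its underside, +x away from the robot, y along its length. Walls 8 mm, floor 6 mm (inner floor at z 6), inside 160 by 370 mm. An aluminium block bearing the grip stands outside its front left corner: x -88 to -122, y 143 to 213, 78 mm high.
- opening (a point): Centre of the case's opening, level with its top (case frame 0, 20, 78 mm). Opening 170 mm long: y -65 to +105, full inner width. Two fixed 8 mm covers (undersides at z 70, tops 78 mm) close the rest of the top: pockets under them run 120 mm beyond the opening at the -y end, 80 mm at the +y end.
- grip (a point): Point on the axis of the fixed upright grip at a good squeezing height, 125 mm above the flap (case frame -105, 190, 125 mm). The grip is a black 22 by 22 mm square post from z 78 to 148 mm. The trigger stands beside it, on its -y side: squeeze along the case's y.
- trigger (a joint): Aluminium lever 20 wide (x), 8 thick, 66 mm long, hinged at its lower end (case frame -105, 170, 79 mm). 0: leans 0.28 rad from the grip, outer face 38 mm from grip axis at point grip's height; 0.25: squeezed to its stop, 26 mm. Spring 4 N rising to 8 N returns it to 0. It draws the bolt that keeps the lid shut: hold it half a second.
- lid (a joint): Clear plastic lid, 174 by 174 by 5 mm, lying on the case's top over the opening, hinged along the case's far (+x) top edge. 0 is shut. Once the bolt is drawn it springs up by itself and in 1 to 2 s stands back at 2.5 rad, out of the way beyond the case, and stays there.
- rail: Straight light-wood rail 260 (its y) by 22 (its x) by 24 mm high, groove 12 wide and 10 deep along its top; 60 to 130 g. Origin: centre of its underside. Lies flat on the case's inner floor, within 0.03 rad of case y, ends under the covers. Can be slid into the -y pocket until its +y end is free to rise through the opening.
- rail_left (a point): Middle of the lower edge of the rail's +y end (rail frame 0, 130, 0 mm).
- rail_right (a point): Middle of the lower edge of the rail's -y end (rail frame 0, -130, 0 mm).
- rook_a: Black plastic rook, 30 mm across, 56 mm high, standing on the case's -y cover, near its end (bystander). Origin under its foot.
- rook_b: Black plastic rook like the other, standing on the flap (bystander).
- bowl: White ceramic dice bowl, 130 mm across, 50 mm high, on the flap (bystander).
- jar: Glass jar, 64 mm across, 90 mm high, on the flap (bystander).
- die: White die, 18 mm, on the flap (bystander).
- cards: Pack of cards, 65 by 92 by 20 mm, on the flap (bystander).

How it is judged:
By the outcome, as a careful person would: the job done as asked, in the order asked, and still so for the second after the job is handed in, while the arm keeps its last pose, push and grip.
It also fails if it takes over 48 s, if anything falls off the work surface, if the arm or the gripper's body presses on something with over 40 N, if the wrist force passes 120 N, or if a joint passes its speed limit or range.

## Working session

There is one attempt and no reset: what is moved stays moved. The work goes in short steps, Python scripts to look and compute and a tool call to move; the robot and the scene stay as the last step left them, time stands still between calls to the robot, and variables do not carry over. Pictures are saved under pics/ and viewed, at most 13 in all, crops included, and the job is handed in when it is done.

Besides the shell and the picture viewer there is one more tool, called by a JSON object that holds its "method" and its "body". carry_out: Moves the arm, as the interface text tells. Its arguments: {"type":"object","properties":{"deltas":{"type":"array"},"squeeze":{"type":"number"}},"required":["deltas"]}

```bash
mkdir -p pics; cat > h.py <<'E'
import numpy as np, cv2
from plant import r
def cal(n):
    c=r.get_calibration(n); f=240/np.tan(np.radians(c["fov_y"])/2)
    return f,c["cx"],c["cy"],np.array(c["view"])
def pix2plane(n,uv,z):
    f,cx,cy,V=cal(n); R=V[:3,:3]; o=-R.T@V[:3,3]
    d=R.T@np.array([(uv[0]-cx)/f,(uv[1]-cy)/f,1]); return o+d*(z-o[2])/d[2]
def cloud(n,D):
    f,cx,cy,V=cal(n); v,u=np.mgrid[:480,:640]
    P=np.stack([(u-cx)/f*D,(v-cy)/f*D,D],-1); return (P-V[:3,3])@V[:3,:3]
def proj(n,p):
    f,cx,cy,V=cal(n); q=V[:3,:3]@np.asarray(p)+V[:3,3]; return q[:2]/q[2]*f+[cx,cy]
def snap(n,name):
    I,D=r.capture(n); cv2.imwrite(f"pics/{name}.png",I[:,:,::-1]); np.save(f"pics/{name}.npy",D); return I,D
E
python3 - <<'E'
from h import *
for n in("scene","top"):
    snap(n,n+"0"); c=r.get_calibration(n); print(c)
print(r.get_state())
E
```

```text
{'fov_y': 44.83327954029329, 'cx': 326.7190462997982, 'cy': 232.95825315149165, 'view': array([[-0.82469926,  0.5655103 ,  0.00832046,  0.42997625],
       [ 0.43469381,  0.64320035, -0.63034482, -0.17719185],
       [-0.36181822, -0.51622806, -0.77627068,  1.90449699],
       [ 0.        ,  0.        ,  0.        ,  1.        ]])}
{'fov_y': 57.07829950121531, 'cx': 323.452102534642, 'cy': 236.67040495825657, 'view': array([[-0.01117481, -0.99947849, -0.03029641,  0.01475991],
       [-0.99675056,  0.01355116, -0.07940211,  0.53647862],
       [ 0.07977125,  0.02931066, -0.99638217,  1.03143965],
       [ 0.        ,  0.        ,  0.        ,  1.        ]])}
{'time_s': 0.1, 'joints': array([ 8.69235210e+01,  2.05861664e+01,  6.39981640e-01, -1.70622763e-02,
       -7.01354430e+01, -1.65070114e+01]), 'qd': array([ 0.09781198, -0.08585933,  0.16022445, -0.01953744,  0.03425541,
       -0.05749558]), 'joint_torque': array([-1.27538842e-03, -5.84163022e+01,  2.93752563e+01,  7.01550230e+00,
        1.01777460e-02, -5.34989636e-05]), 'tcp_pos': array([0.22612895, 0.635544  , 0.22573892]), 'eef_rot': array([ 1.79917179e+02, -7.81560544e-03, -1.95892939e+01]), 'contact_force': array([ 0.31318921, -0.20655427, -0.07801004]), 'moment': array([-0.03249277,  0.00551569,  0.04996957]), 'gripper_force': 0.0, 'gripper_width': 0.08763909473100313}
```

View pics/top0.png

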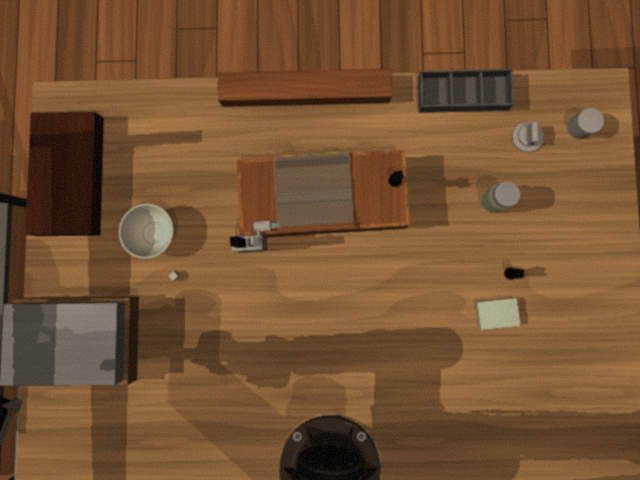

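View pics/scene0.png

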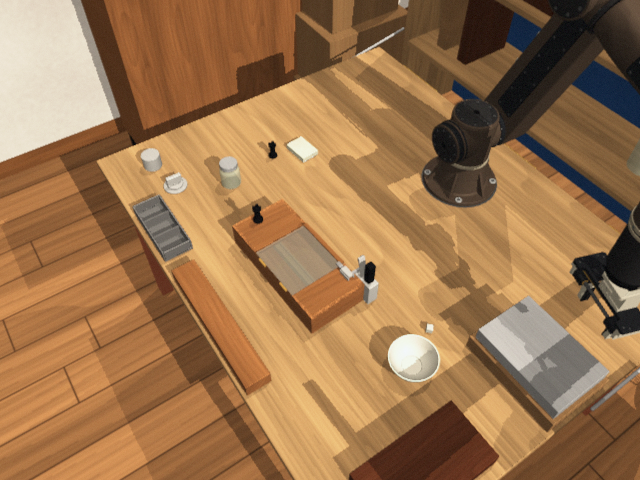

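The top view shows the case with corners near (237,157), (405,151), (409,227) and (240,234). The lid is in the middle, the grip is at (237,242) and rook_a is at (396,179). The scene view shows the same case with the black grip at (370,272).

```bash
cat > pose.py <<'E'
from h import *
I=cv2.imread("pics/top0.png"); D=np.load("pics/top0.npy"); P=cloud("top",D)
for nm,(u,v) in dict(table=(320,300),coverR=(375,200),coverL=(255,190),lid=(330,180),block=(258,243)).items(): print(nm,P[v,u].round(4))
z=P[...,2]; m=((z>.068)&(z<.092)).astype(np.uint8); m[:145]=0;m[250:]=0;m[:,:225]=0;m[:,420:]=0
hsv=cv2.cvtColor(I,cv2.COLOR_BGR2HSV)
n,l,s,c=cv2.connectedComponentsWithStats(m); k=1+s[1:,4].argmax(); m=(l==k)
cv2.imwrite("pics/m.png",m*255)
pts=P[m]; 
# far edge / ends by min area rect on upper set, excluding block
q=pts[:,:2].astype(np.float32)
print(s[k],cv2.minAreaRect(q))
# line fits: front & far edges per column, ends per row
vs,us=np.where(m)
def fit(pp,ax):
    pp=np.array(pp); 
    for _ in range(5):
        a=np.polyfit(pp[:,ax],pp[:,1-ax],1); e=pp[:,1-ax]-np.polyval(a,pp[:,ax]); pp=pp[abs(e)<max(2*e.std(),.001)]
    return a,e.std()
Z=.078
far=[pix2plane("top",(u,vs[us==u].min()-.5),Z)[:2] for u in list(range(245,270))+list(range(360,402))]
near=[pix2plane("top",(u,vs[us==u].max()+.5),Z)[:2] for u in range(290,402)]
L=[pix2plane("top",(us[vs==v].min()-.5,v),Z)[:2] for v in range(165,225)]
Rr=[pix2plane("top",(us[vs==v].max()+.5,v),Z)[:2] for v in range(160,222)]
for n_,f in(("far x(y)",fit(far,1)),("near x(y)",fit(near,1)),("left y(x)",fit(L,0)),("right y(x)",fit(Rr,0))): print(n_,f)
b=(I.max(2)<45); bb=b.copy()
for nm,(u0,u1,v0,v1) in dict(grip=(226,262,232,252)).items():
    mm=b[v0:v1,u0:u1]; print(nm,mm.sum()); pp=P[v0:v1,u0:u1][mm]; pp=pp[pp[:,2]>.14]; print(len(pp),np.median(pp,0),pp.min(0),pp.max(0))
S=np.load("pics/scene0.npy"); Q=cloud("scene",S); J=cv2.imread("pics/scene0.png")
k=(z>.1)&(np.mgrid[:480,:640][1]>220)&(np.mgrid[:480,:640][1]<275)&(np.mgrid[:480,:640][0]>225)&(np.mgrid[:480,:640][0]<255)
for p in P[k][::12]: print(p.round(3),end=' ')
E
python3 pose.py
python3 - <<'E'
import cv2
a=cv2.imread('pics/top0.png')[140:260,220:420];b=cv2.imread('pics/scene0.png')[190:340,220:420]
cv2.imwrite('pics/crop.png',cv2.vconcat([cv2.resize(a,None,fx=2.2,fy=2.2),cv2.resize(b,None,fx=2.2,fy=2.2,)]))
E
```

```text
table [ 0.3851  0.019  -0.0055]
coverR [ 0.614  -0.1114  0.0768]
coverL [0.642  0.1626 0.0745]
lid [ 0.6615 -0.0099  0.0781]
block [0.5192 0.1536 0.0856]
[  232   149   178   101 13111] ((0.6214732527732849, 0.01802581548690796), (0.2158001959323883, 0.406727135181427), 3.1500027179718018)
far x(y) (array([-0.0475588 ,  0.72317082]), np.float64(0.0006604827170714129))
near x(y) (array([-0.04803877,  0.54635173]), np.float64(0.000678803357752931))
left y(x) (array([0.04677177, 0.17216459]), np.float64(0.0006580509766621733))
right y(x) (array([ 0.04884223, -0.21516837]), np.float64(0.000663047667478522))
grip 129
82 [0.51992869 0.19130075 0.14609269] [0.51154853 0.18199831 0.14009972] [0.52878516 0.20068257 0.15255837]
[ 0.453 -0.023  1.071] [0.531 0.184 0.144] [0.528 0.19  0.146] [0.526 0.202 0.147] [0.528 0.183 0.118] [0.524 0.194 0.144] [0.524 0.158 0.145] [0.522 0.185 0.145] [0.52  0.202 0.146] [0.522 0.182 0.121] [0.518 0.194 0.147] [0.518 0.159 0.138] [0.515 0.184 0.15 ] [0.516 0.152 0.142] [0.515 0.182 0.131] [0.512 0.198 0.147] [0.514 0.171 0.101] [0.51  0.187 0.129] [ WARN:0@0.689] global loadsave.cpp:1063 imwrite_ Unsupported depth image for selected encoder is fallbacked to CV_8U.
```

View pics/crop.png

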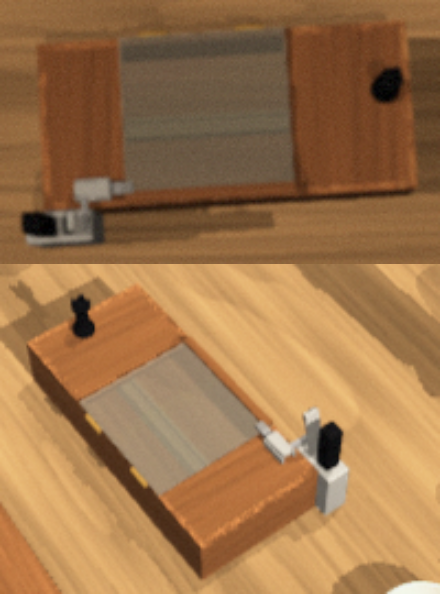

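Case fit: centre (0.634, 0.0085), yaw +0.048 rad. The fitted sizes of 177×387 mm agree with the given ones, and the grip measured at (0.520, 0.1925) matches its predicted position. I'm moving above the trigger now.

{"method": "carry_out", "body": {"deltas": [[1, [10, 8, -5], [0, 0, -0.01]], [1, [35, 27, -10], [0, 0, -0.04]], [1, [70, 54, -15], [0, 0, -0.08]], [1, [107, 82, -20], [0, 0, -0.12]], [1, [144, 110, -20], [0, 0, -0.16]], [1, [181, 139, -20], [0, 0, -0.2]], [1, [218, 168, -20], [0, 0, -0.24]], [1, [255, 197, -20], [0, 0, -0.28]], [1, [292, 225, -20], [0, 0, -0.32]], [1, [329, 253, -20], [0, 0, -0.35]], [1, [366, 281, -20], [0, 0, -0.37]], [1, [395, 304, -20], [0, 0, -0.39]]], "squeeze": 20}}

```text
time_s: 1.3
tcp_pos: [0.4972, 0.2143, 0.247]
eef_rot: [-180.0, -0.0, 2.8]
contact_force: [0.4, 0.9, -0.0]
gripper_width: 0.0877
gripper_force: 0.0
```

{"method": "carry_out", "body": {"deltas": [[1, [10, 16, 0], [0, 0, 0]], [1, [19, 31, 3], [0, 0, 0]], [1, [19, 31, 15], [0, 0, 0]], [1, [19, 31, 35], [0, 0, 0]], [1, [19, 31, 55], [0, 0, 0]], [1, [19, 31, 75], [0, 0, 0]], [1, [19, 31, 95], [0, 0, 0]], [1, [19, 31, 112], [0, 0, 0]], [1, [19, 31, 126], [0, 0, 0]], [1, [19, 31, 134], [0, 0, 0]], [1, [19, 31, 138], [0, 0, 0]], [1, [19, 31, 138], [0, 0, 0]]]}}

```text
time_s: 2.5
tcp_pos: [0.5167, 0.1871, 0.1083]
eef_rot: [180.0, 0.0, 2.8]
contact_force: [-0.4, -0.1, -0.2]
gripper_width: 0.0876
gripper_force: 0.0
```

```bash
python3 - <<'E'
from h import *
snap("top","top1"); I,D=snap("scene","scene1")
print(r.get_state()["tcp_pos"],r.get_state()["contact_force"])
cv2.imwrite("pics/crop1.png",cv2.resize(I[180:330,270:470,::-1],None,fx=3,fy=3))
E
```

```text
[0.51725482 0.18731448 0.10914261] [-0.69183546 -0.02922647  0.48990829]
```

View pics/crop1.png

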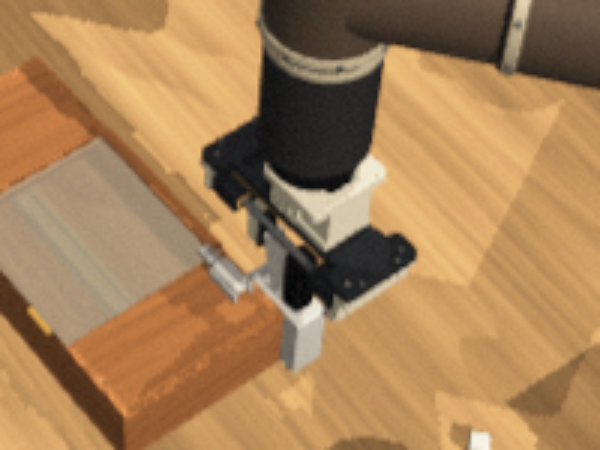

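The fingers straddle the grip and trigger, and the body is clear of the lid. I'm moving 2 mm toward −y, then squeezing.

{"method": "carry_out", "body": {"deltas": [[0.8, [0, 2, 0], [0, 0, 0]], [0.7, [0, 2, 0], [0, 0, 0]], [0.6, [0, 2, 0], [0, 0, 0]], [0.5, [0, 2, 0], [0, 0, 0]], [0.4, [0, 2, 0], [0, 0, 0]], [0.4, [0, 2, 0], [0, 0, 0]], [0.4, [0, 2, 0], [0, 0, 0]]]}}

```text
time_s: 3.3
tcp_pos: [0.5171, 0.1844, 0.1089]
eef_rot: [180.0, -0.0, 2.8]
contact_force: [-4.0, 6.0, 2.5]
gripper_width: 0.0383
gripper_force: 8.9
```

{"method": "carry_out", "body": {"deltas": [[0.38, [0, -0.5, 0], [0, 0, 0]], [0.35, [0, -1, 0], [0, 0, 0]], [0.35, [0, -1, 0], [0, 0, 0]], [0.35, [0, -1, 0], [0, 0, 0]], [0.35, [0, -1, 0], [0, 0, 0]], [0.35, [0, -1, 0], [0, 0, 0]], [0.35, [0, -1, 0], [0, 0, 0]]]}}

```text
time_s: 4.0
tcp_pos: [0.5171, 0.1855, 0.1089]
eef_rot: [180.0, -0.0, 2.8]
contact_force: [-1.2, -5.0, 5.8]
gripper_width: 0.0362
gripper_force: 20.0
```

```bash
python3 - <<'E'
from h import *
I,D=snap("scene","scene2")
cv2.imwrite("pics/crop2.png",cv2.resize(I[130:380,170:470,::-1],None,fx=2,fy=2))
E
```

```text
(no output)
```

View pics/crop2.png

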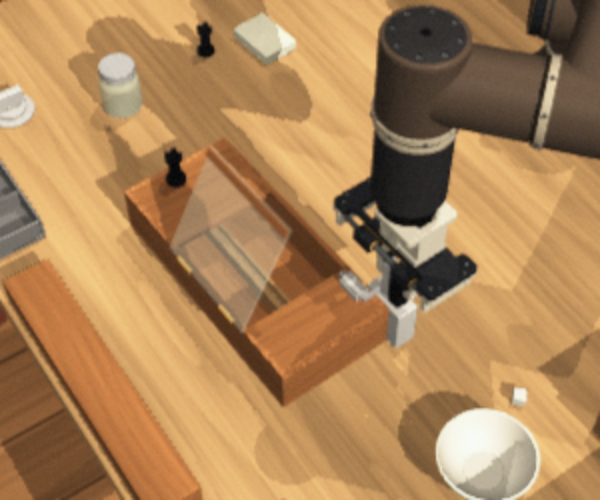

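The lid is swinging up past vertical. I'll hold briefly, release, then go up.

{"method": "carry_out", "body": {"deltas": [[0.35, [0, 0, 0], [0, 0, 0]], [0.35, [0, 0, 0], [0, 0, 0]], [0.5, [0, 0, 0], [0, 0, 0]], [0.7, [0, 0, 0], [0, 0, 0]], [0.95, [0, 0, 0], [0, 0, 0]], [1, [0, 0, 0], [0, 0, 0]], [1, [0, 0, 0], [0, 0, 0]], [1, [0, 0, -10], [0, 0, 0]], [1, [0, 0, -30], [0, 0, 0]], [1, [0, 0, -60], [0, 0, 0]], [1, [0, 0, -95], [0, 0, 0]], [1, [0, 0, -130], [0, 0, 0]]]}}

```text
time_s: 5.25
tcp_pos: [0.5172, 0.1866, 0.2411]
eef_rot: [-179.9, -0.1, 2.8]
contact_force: [0.6, -0.5, 1.0]
gripper_width: 0.0878
gripper_force: 0.0
```

```bash
python3 - <<'E'
from h import *
I,D=snap("top","top3"); J,E=snap("scene","scene3")
cv2.imwrite("pics/crop3.png",cv2.vconcat([cv2.resize(I[130:260,220:430,::-1],None,fx=2.5,fy=2.2),cv2.resize(J[180:330,210:420,::-1],None,fx=2.5,fy=2)]))
print(r.get_state()["tcp_pos"])
E
```

```text
[0.51980928 0.18795262 0.24525371]
```

View pics/crop3.png

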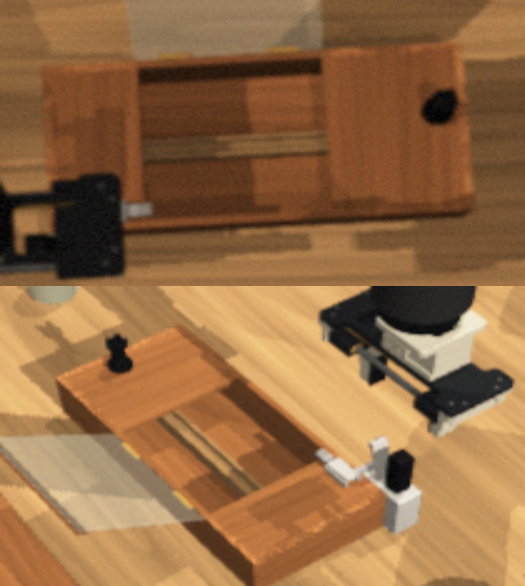

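The lid is open and the trigger has been released. The rail shows as a light strip in the top view at about u 278–350, v 190–203. Next I'm measuring its line.

```bash
cat > rail.py <<'E'
from h import *
th=.0478; C=np.array([.634,.0085])
def tocase(p): d=np.asarray(p)[...,:2]-C; return np.stack([d@[np.cos(th),np.sin(th)],d@[-np.sin(th),np.cos(th)]],-1)*1000
for n,nm in(("top","top3"),("scene","scene3")):
    I=cv2.imread(f"pics/{nm}.png"); D=np.load(f"pics/{nm}.npy"); P=cloud(n,D); c=tocase(P); z=P[...,2]*1000
    m=(z>21)&(z<40)&(abs(c[...,0])<60)&(c[...,1]>-110)&(c[...,1]<103)
    k,l,s,_=cv2.connectedComponentsWithStats(m.astype(np.uint8)); m=l==1+s[1:,4].argmax()
    p=c[m]; print(n,m.sum(),"z",np.percentile(z[m],[10,50,90]).round(1),"y",p[:,1].min(),p[:,1].max())
    for y in range(-100,110,20):
        q=p[abs(p[:,1]-y)<10]
        if len(q)>5: print(y,q[:,0].min().round(1),q[:,0].max().round(1),q[:,0].mean().round(1))
    # colour edges projected to plane z=.030
    hsv=cv2.cvtColor(I,cv2.COLOR_BGR2HSV)
    print("hsv rail",np.median(hsv[m],0))
    g=np.array([[tocase(pix2plane(n,(u,v),.03)) for u in range(640)] for v in range(150,330)])
    h=hsv[150:330]; mm=(h[...,0]>=12)&(h[...,0]<40)&(h[...,2]>40)&(abs(g[...,0])<50)&(g[...,1]>-55)&(g[...,1]<90)
    for y in range(-50,91,20):
        q=g[mm&(abs(g[...,1]-y)<10)]
        if len(q)>5: print(" col",y,np.percentile(q[:,0],[2,50,98]).round(1),len(q))
E
python3 rail.py
```

```text
top 203 z [22.6 27.8 30.6] y -64.89067019994991 102.93570703023167
-60 -9.6 -0.9 -6.8
-40 -9.9 -4.9 -7.4
-20 -9.3 -0.0 -6.7
0 -9.2 2.6 -6.4
20 -9.3 -2.3 -6.5
40 -9.4 0.5 -6.1
60 -9.2 4.4 -5.6
80 -9.0 -1.3 -6.5
100 -9.2 -3.3 -6.3
hsv rail [ 15. 146. 102.]Traceback (most recent call last):
  File "rail.py", line 15, in <module>
    g=np.array([[tocase(pix2plane(n,(u,v),.03)) for u in range(640)] for v in range(150,330)])
                        ~~~~~~~~~^^^^^^^^^^^^^
  File "h.py", line 7, in pix2plane
    f,cx,cy,V=cal(n); R=V[:3,:3]; o=-R.T@V[:3,3]
              ~~~^^^
  File "h.py", line 4, in cal
    c=r.get_calibration(n); f=240/np.tan(np.radians(c["fov_y"])/2)
ValueError: time passes only in moves, steps and waits
```

```bash
python3 - <<'E'
s=open('rail.py').read()
a=s.index("    g=np.array([["); b=s.index("    h=hsv[150")
s=s[:a]+"""    K=cloud(n,np.ones((480,640))); V=cal(n)[3]; o=-V[:3,:3].T@V[:3,3]; K=K-o
    g=tocase(o+K*((.03-o[2])/K[...,2])[...,None])[150:330]
"""+s[b:]
open('rail.py','w').write(s)
E
python3 rail.py
```

```text
top 203 z [22.6 27.8 30.6] y -64.89067019994991 102.93570703023167
-60 -9.6 -0.9 -6.8
-40 -9.9 -4.9 -7.4
-20 -9.3 -0.0 -6.7
0 -9.2 2.6 -6.4
20 -9.3 -2.3 -6.5
40 -9.4 0.5 -6.1
60 -9.2 4.4 -5.6
80 -9.0 -1.3 -6.5
100 -9.2 -3.3 -6.3
hsv rail [ 15. 146. 102.]
 col -50 [-47.5  -1.1  47.4] 202
 col -30 [-46.5  -0.1  47.8] 261
 col -10 [-48.9  -1.   49. ] 286
 col 10 [-45.7  -0.1  48. ] 242
 col 30 [-47.    1.3  47.2] 258
 col 50 [-47.9  -0.5  46. ] 244
 col 70 [-45.3  -0.5  47.6] 237
 col 90 [-47.2  -0.3  47.2] 124
scene 298 z [22.4 27.5 31.7] y -92.92449778109008 78.12876261489947
-100 -7.9 9.6 0.4
-80 -10.6 15.4 1.2
-60 -10.2 13.0 1.8
-40 -11.0 12.3 0.8
-20 -8.6 13.9 2.5
0 -11.4 14.0 2.1
20 -9.5 15.1 1.7
40 -10.4 13.7 2.0
60 -10.0 14.3 2.1
80 -9.0 13.2 2.7
hsv rail [ 16.  137.  162.5]
 col -50 [-47.5   0.8  47.9] 146
 col -30 [-47.8   0.7  47.4] 196
 col -10 [-46.7   1.7  48. ] 201
 col 10 [-48.9   0.9  47.7] 205
 col 30 [-45.9   2.   47.5] 203
 col 50 [-48.2   1.   47.9] 207
 col 70 [-47.7  -0.1  48. ] 212
 col 90 [-47.5   1.4  48.7] 110
```

```bash
python3 - <<'E'
exec(open('rail.py').read().split("for n,nm")[0])
for n,nm in(("top","top3"),("scene","scene3")):
    I=cv2.imread(f"pics/{nm}.png").astype(float); K=cloud(n,np.ones((480,640))); V=cal(n)[3]; o=-V[:3,:3].T@V[:3,3]; K=K-o
    g=tocase(o+K*((.03-o[2])/K[...,2])[...,None]); f=I[...,1]/I[...,2]
    for y0,y1 in((-55,-5),(-5,40),(40,90)):
        print(n,y0,[(x,round(float(np.median(f[(abs(g[...,0]-x)<1.5)&(g[...,1]>y0)&(g[...,1]<y1)])),2)) for x in range(-26,27,2)])
E
```

```text
top -55 [(-26, 0.59), (-24, 0.59), (-22, 0.59), (-20, 0.59), (-18, 0.59), (-16, 0.59), (-14, 0.6), (-12, 0.66), (-10, 0.7), (-8, 0.71), (-6, 0.72), (-4, 0.71), (-2, 0.71), (0, 0.71), (2, 0.71), (4, 0.71), (6, 0.71), (8, 0.71), (10, 0.69), (12, 0.66), (14, 0.62), (16, 0.59), (18, 0.58), (20, 0.59), (22, 0.59), (24, 0.58), (26, 0.59)]
top -5 [(-26, 0.58), (-24, 0.58), (-22, 0.58), (-20, 0.58), (-18, 0.58), (-16, 0.58), (-14, 0.61), (-12, 0.66), (-10, 0.7), (-8, 0.7), (-6, 0.71), (-4, 0.71), (-2, 0.71), (0, 0.72), (2, 0.71), (4, 0.71), (6, 0.72), (8, 0.71), (10, 0.7), (12, 0.68), (14, 0.63), (16, 0.58), (18, 0.57), (20, 0.58), (22, 0.58), (24, 0.58), (26, 0.59)]
top 40 [(-26, 0.58), (-24, 0.58), (-22, 0.58), (-20, 0.59), (-18, 0.58), (-16, 0.59), (-14, 0.61), (-12, 0.64), (-10, 0.69), (-8, 0.71), (-6, 0.72), (-4, 0.7), (-2, 0.71), (0, 0.7), (2, 0.7), (4, 0.71), (6, 0.7), (8, 0.7), (10, 0.69), (12, 0.66), (14, 0.64), (16, 0.58), (18, 0.57), (20, 0.57), (22, 0.57), (24, 0.58), (26, 0.59)]
scene -55 [(-26, 0.63), (-24, 0.63), (-22, 0.63), (-20, 0.63), (-18, 0.63), (-16, 0.63), (-14, 0.63),
[... 338 characters left out ...]
(-12, 0.64), (-10, 0.68), (-8, 0.74), (-6, 0.75), (-4, 0.74), (-2, 0.73), (0, 0.74), (2, 0.74), (4, 0.75), (6, 0.76), (8, 0.76), (10, 0.76), (12, 0.75), (14, 0.74), (16, 0.74), (18, 0.74), (20, 0.71), (22, 0.64), (24, 0.62), (26, 0.61)]
scene 40 [(-26, 0.62), (-24, 0.62), (-22, 0.62), (-20, 0.62), (-18, 0.62), (-16, 0.62), (-14, 0.62), (-12, 0.63), (-10, 0.65), (-8, 0.69), (-6, 0.73), (-4, 0.73), (-2, 0.74), (0, 0.74), (2, 0.73), (4, 0.74), (6, 0.74), (8, 0.74), (10, 0.74), (12, 0.74), (14, 0.74), (16, 0.74), (18, 0.73), (20, 0.71), (22, 0.66), (24, 0.62), (26, 0.61)]<stdin>:4: RuntimeWarning: divide by zero encountered in divide
<stdin>:4: RuntimeWarning: invalid value encountered in divide
```

Both views put the rail centre at case x ≈ +1 mm, parallel to the case. The gripper body is 193 mm wide, so I'll grasp about 8 mm toward the robot to keep it clear of the open lid near the hinge.

{"method": "carry_out", "body": {"deltas": [[1, [3, 4, -2], [0, 0, 0.08]], [1, [10, 14, -2], [0, 0, 0.21]], [1, [20, 27, -2], [0, 0, 0.35]], [1, [32, 43, -2], [0, 0, 0.49]], [1, [44, 59, -2], [0, 0, 0.63]], [1, [56, 75, -2], [0, 0, 0.77]], [1, [68, 91, -2], [0, 0, 0.91]], [1, [79, 106, -2], [0, 0, 1.05]], [1, [88, 118, -2], [0, 0, 1.19]], [1, [95, 127, -2], [0, 0, 1.33]], [1, [101, 136, -2], [0, 0, 1.46]], [1, [101, 136, -2], [0, 0, 1.571]]]}}

```text
time_s: 6.55
tcp_pos: [0.6254, 0.0546, 0.2411]
eef_rot: [-179.9, 0.0, -87.6]
contact_force: [-0.4, -0.3, -0.5]
gripper_width: 0.0876
gripper_force: 0.0
```

```bash
python3 - <<'E'
exec(open('rail.py').read().split("for n,nm")[0])
s=r.get_state(); print({k:s[k] for k in("tcp_pos","eef_rot","joints")},tocase(s["tcp_pos"]))
P=cloud("top",np.load("pics/top3.npy"))
for v in (222,225,228): print([tuple(np.r_[tocase(P[v,u]),P[v,u,2]*1000].round()) for u in range(268,286,3)])
E
```

```text
{'tcp_pos': array([0.62544268, 0.05464054, 0.2410708 ]), 'eef_rot': array([-1.79932764e+02,  2.12232066e-02, -8.75900004e+01]), 'joints': array([ 2.27832728e+01,  1.56108554e+01, -4.46118768e+00,  3.74047385e-03,
       -6.98575382e+01, -2.03745715e+01])} [-6.34286595 46.49672184]
[(np.float64(-93.0), np.float64(88.0), np.float64(338.0)), (np.float64(-61.0), np.float64(120.0), np.float64(76.0)), (np.float64(-62.0), np.float64(113.0), np.float64(77.0)), (np.float64(-64.0), np.float64(105.0), np.float64(91.0)), (np.float64(-64.0), np.float64(98.0), np.float64(87.0)), (np.float64(-54.0), np.float64(101.0), np.float64(7.0))]
[(np.float64(-98.0), np.float64(87.0), np.float64(341.0)), (np.float64(-69.0), np.float64(119.0), np.float64(86.0)), (np.float64(-69.0), np.float64(112.0), np.float64(87.0)), (np.float64(-70.0), np.float64(105.0), np.float64(88.0)), (np.float64(-70.0), np.float64(99.0), np.float64(87.0)), (np.float64(-61.0), np.float64(101.0), np.float64(4.0))]
[(np.float64(-103.0), np.float64(88.0), np.float64(342.0)), (np.float64(-75.0), np.float64(121.0), np.float64(75.0)), (np.float64(-75.0), np.float64(114.0), np.float64(78.0)), (np.float64(-76.0), np.float64(107.0), np.float64(77.0)), (np.float64(-68.0), np.float64(109.0), np.float64(6.0)), (np.float64(-69.0), np.float64(101.0), np.float64(10.0))]
```

{"method": "carry_out", "body": {"deltas": [[1, [0, 0, 10], [0, 0, 0]], [1, [0, 0, 35], [0, 0, 0]], [1, [0, 0, 65], [0, 0, 0]], [1, [0, 0, 95], [0, 0, 0]], [1, [0, 0, 125], [0, 0, 0]], [1, [0, 0, 150], [0, 0, 0]], [1, [0, 0, 172], [0, 0, 0]], [1, [0, 0, 190], [0, 0, 0]], [1, [0, 0, 205], [0, 0, 0]], [1, [0, 0, 215], [0, 0, 0]], [1, [0, 0, 220], [0, 0, 0]], [1, [0, 0, 220], [0, 0, 0]]]}}

```text
time_s: 7.75
tcp_pos: [0.6242, 0.0552, 0.0201]
eef_rot: [180.0, -0.0, -87.2]
contact_force: [-0.0, 1.1, 0.3]
gripper_width: 0.0878
gripper_force: 0.0
```

```bash
python3 - <<'E'
from h import *
I,D=snap("scene","scene4")
cv2.imwrite("pics/crop4.png",cv2.resize(I[160:340,210:420,::-1],None,fx=3,fy=3))
s=r.get_state();print(s["tcp_pos"],s["contact_force"])
E
```

```text
[0.62464182 0.05525955 0.02077499] [0.66400789 0.36950635 0.67892939]
```

View pics/crop4.png

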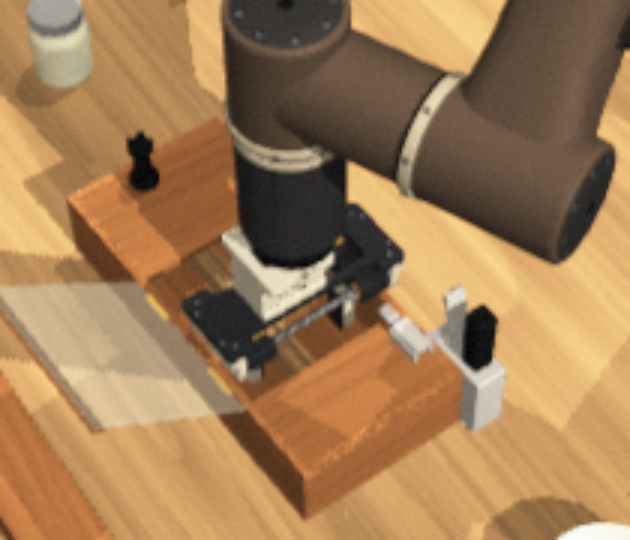

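The gripper is in the opening and clear of the lid. I'm lowering 3 mm and closing.

{"method": "carry_out", "body": {"deltas": [[0.8, [0, 0, 2], [0, 0, 0]], [0.65, [0, 0, 3], [0, 0, 0]], [0.5, [0, 0, 3], [0, 0, 0]], [0.42, [0, 0, 3], [0, 0, 0]], [0.35, [0, 0, 3], [0, 0, 0]], [0.28, [0, 0, 3], [0, 0, 0]], [0.2, [0, 0, 3], [0, 0, 0]], [0.1, [0, 0, 3], [0, 0, 0]], [0.1, [0, 0, 3], [0, 0, 0]], [0.1, [0, 0, 3], [0, 0, 0]]], "squeeze": 30}}

```text
time_s: 8.8
tcp_pos: [0.6245, 0.0551, 0.0176]
eef_rot: [-180.0, 0.0, -87.3]
contact_force: [0.0, 0.5, -0.0]
gripper_width: 0.0217
gripper_force: 29.6
```

{"method": "carry_out", "body": {"deltas": [[0.1, [0, 0, -2], [0, 0, 0]], [0.1, [5, 0, -3], [0, 0, 0]], [0.1, [12, 0, -3], [0, 0, 0]], [0.1, [18, 0, -3], [0, 0, 0]], [0.1, [23, 0, -3], [0, 0, 0]], [0.1, [27, 0, -3], [0, 0, 0]], [0.1, [31, 0, -3], [0, 0, 0]], [0.1, [35, 0, -3], [0, 0, 0]], [0.1, [39, 0, -3], [0, 0, 0]], [0.1, [43, 0, -3], [0, 0, 0]], [0.1, [46, 0, -3], [0, 0, 0]], [0.1, [46, 0, -3], [0, 0, 0]]]}}

```text
time_s: 10.0
tcp_pos: [0.6266, 0.0088, 0.0205]
eef_rot: [180.0, -0.0, -87.3]
contact_force: [0.6, 0.8, -0.9]
gripper_width: 0.0218
gripper_force: 29.6
```

{"method": "carry_out", "body": {"deltas": [[0.1, [3, 0, 0], [0, 0, 0]], [0.1, [6, 0, 0], [0, 0, 0]], [0.1, [9, 0, 0], [0, 0, 0]], [0.1, [12, 0, 0], [0, 0, 0]], [0.1, [15, 0, 0], [0, 0, 0]], [0.1, [18, 0, 0], [0, 0, 0]], [0.1, [21, 0, 0], [0, 0, 0]], [0.1, [24, 0, 0], [0, 0, 0]], [0.1, [27, 0, 0], [0, 0, 0]], [0.1, [30, 0, 0], [0, 0, 0]], [0.1, [30, 0, 0], [0, 0, 0]]]}}

```text
time_s: 11.1
tcp_pos: [0.6321, -0.0115, 0.0217]
eef_rot: [-179.4, 0.5, -87.1]
contact_force: [-1.3, 43.3, -0.1]
gripper_width: 0.0218
gripper_force: 30.0
```

```bash
python3 - <<'E'
from h import *
I,D=snap("scene","scene5");T,_=snap("top","top5")
cv2.imwrite("pics/crop5.png",cv2.vconcat([cv2.resize(T[140:240,230:420,::-1],(640,300)),cv2.resize(I[200:320,230:420,::-1],(640,300))]))
s=r.get_state();print(s["tcp_pos"],s["contact_force"])
E
```

```text
[ 0.63205491 -0.01155458  0.02161915] [-2.02323943 42.34122325 -0.16213092]
```

View pics/crop5.png

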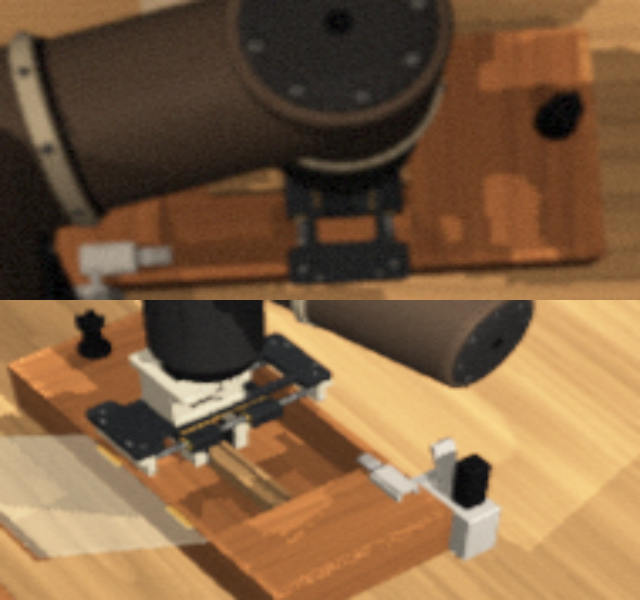

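The rail has met the −y end wall: 43 N reaction at gripper case y ≈ −20. I'm backing off to relieve the push.

{"method": "carry_out", "body": {"deltas": [[0.1, [-5, 0, 0], [0, 0, 0]], [0.1, [-10, 0, 0], [0, 0, 0]], [0.1, [-11, 0, 0], [0, 0, 0]], [0.1, [-11, 0, 0], [0, 0, 0]]], "squeeze": 40}}

```text
time_s: 11.6
tcp_pos: [0.6273, -0.0102, 0.0204]
eef_rot: [180.0, -0.0, -87.3]
contact_force: [0.1, -0.1, -1.7]
gripper_width: 0.0215
gripper_force: 40.0
```

```bash
python3 - <<'E'
exec(open('rail.py').read().split("for n,nm")[0])
s=r.get_state(); print(s["tcp_pos"],s["eef_rot"],s["contact_force"],tocase(s["tcp_pos"]))
t=s["tcp_pos"]; y0=tocase(t)[1]; z0=t[2]*1000; P=np.array([-183,z0-12.5])
for f in np.linspace(0,.26,9)[1:]:
    d=np.array([y0,z0])-P; R=np.array([[np.cos(f),-np.sin(f)],[np.sin(f),np.cos(f)]]); q=P+R@d-[y0,z0]; print(f.round(4),"tx",-q[0].round(1),"tz",-q[1].round(1))
E
```

```text
[ 0.62725561 -0.01022635  0.02039976] [ 1.79964381e+02 -1.84442947e-02 -8.72576357e+01] [ 0.12392554 -0.07739502 -1.73887817] [ -7.63146914 -18.38269722]
0.0325 tx 0.5 tz -5.3
0.065 tx 1.2 tz -10.7
0.0975 tx 2.0 tz -16.0
0.13 tx 3.0 tz -21.2
0.1625 tx 4.2 tz -26.5
0.195 tx 5.5 tz -31.7
0.2275 tx 7.1 tz -36.8
0.26 tx 8.7 tz -41.9
```

{"method": "carry_out", "body": {"deltas": [[0.1, [0.5, 0, -5.3], [0, -0.0325, 0]], [0.1, [1.2, 0, -10.7], [0, -0.065, 0]], [0.1, [2, 0, -16], [0, -0.0975, 0]], [0.1, [3, 0, -21.2], [0, -0.13, 0]], [0.1, [4.2, 0, -26.5], [0, -0.1625, 0]], [0.1, [5.5, 0, -31.7], [0, -0.195, 0]], [0.1, [7.1, 0, -36.8], [0, -0.2275, 0]], [0.1, [8.7, 0, -41.9], [0, -0.26, 0]], [0.1, [8.7, 0, -41.9], [0, -0.26, 0]]]}}

```text
time_s: 12.5
tcp_pos: [0.6281, -0.0152, 0.0635]
eef_rot: [-180.0, 15.3, -87.4]
contact_force: [-2.2, 21.2, 4.5]
gripper_width: 0.0215
gripper_force: 40.0
```

```bash
python3 - <<'E'
exec(open('rail.py').read().split("for n,nm")[0])
I,D=snap("scene","scene6");s=r.get_state(); print(s["tcp_pos"],s["eef_rot"],s["contact_force"],tocase(s["tcp_pos"]))
cv2.imwrite("pics/crop6.png",cv2.resize(I[180:330,230:430,::-1],None,fx=3.5,fy=3.5))
E
```

```text
[ 0.62787581 -0.01507963  0.0632318 ] [-179.97833254   15.27564208  -87.38118226] [-1.47683057 20.11903449  4.03578777] [ -7.2438714  -23.26007153]
```

View pics/crop6.png

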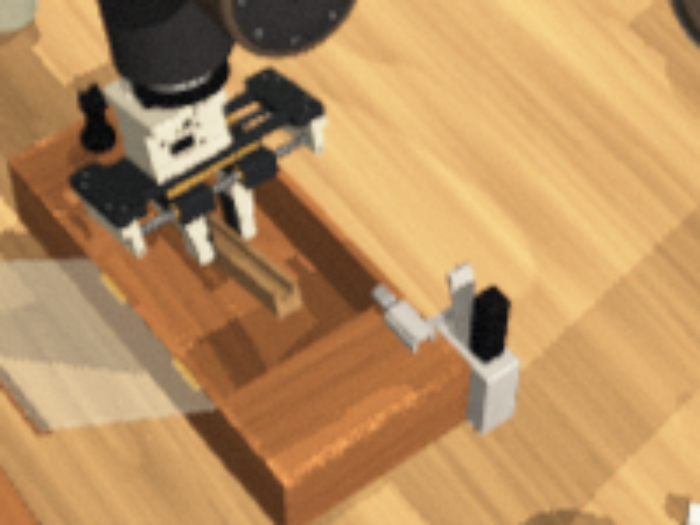

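The rail's +y end is up, at about (311,266)–(311,270) in the scene picture. The 20 N is its upper −y corner touching the wall, which pulling out will relieve. I'm checking the end's height before pulling.

```bash
python3 - <<'E'
exec(open('rail.py').read().split("for n,nm")[0])
P=cloud("scene",np.load("pics/scene6.npy"))
for u,v in((307,262),(311,263),(315,262),(308,266),(311,267),(314,264)): print((u,v),tocase(P[v,u]).round(1),(P[v,u,2]*1000).round(1))
for z in(.06,.073,.085): print(z,tocase(pix2plane("scene",(311,270.3),z)))
print(proj("scene",[.634-.007-.069*.048,.0085+.069,.073]))
E
```

```text
(307, 262) [-0.6 55.6] 94.8
(311, 263) [-9.9 61.1] 88.7
(315, 262) [-56.7  14.9] 4.6
(308, 266) [ 1.9 63.4] 87.1
(311, 267) [-2.  71.8] 88.7
(314, 264) [-14.4  68.7] 88.8
0.06 [-7.34427848 63.92679184]
0.073 [-2.01819126 71.48177335]
0.085 [ 2.89819694 78.45560244]
[312.0304075  268.90522187]
```

The end matches the plan, with its lower edge at z ≈ 73 mm and y ≈ 70. I'm pulling along the rail's own axis (tool −x).

{"method": "carry_out", "body": {"deltas": [[0.1, [-4, 0, 0], [0, 0, 0]], [0.1, [-10, 0, 0], [0, 0, 0]], [0.1, [-18, 0, 0], [0, 0, 0]], [0.1, [-26, 0, 0], [0, 0, 0]], [0.1, [-34, 0, 0], [0, 0, 0]], [0.1, [-42, 0, 0], [0, 0, 0]], [0.1, [-50, 0, 0], [0, 0, 0]], [0.1, [-56, 0, 0], [0, 0, 0]], [0.1, [-60, 0, 0], [0, 0, 0]], [0.1, [-60, 0, 0], [0, 0, 0]]]}}

```text
time_s: 13.55
tcp_pos: [0.6253, 0.04, 0.0781]
eef_rot: [-180.0, 14.9, -87.2]
contact_force: [-0.2, -0.3, -1.2]
gripper_width: 0.0213
gripper_force: 40.0
```

{"method": "carry_out", "body": {"deltas": [[0.1, [-6, 0, 0], [0, 0, 0]], [0.1, [-15, 0, 0], [0, 0, 0]], [0.1, [-25, 0, 0], [0, 0, 0]], [0.1, [-35, 0, 0], [0, 0, 0]], [0.1, [-45, 0, 0], [0, 0, 0]], [0.1, [-55, 0, 0], [0, 0, 0]], [0.1, [-65, 0, 0], [0, 0, 0]], [0.1, [-75, 0, 0], [0, 0, 0]], [0.1, [-84, 0, 0], [0, 0, 0]], [0.1, [-90, 0, 0], [0, 0, 0]], [0.1, [-92, 0, 0], [0, 0, 0]], [0.1, [-92, 0, 0], [0, 0, 0]]]}}

```text
time_s: 14.75
tcp_pos: [0.6209, 0.1284, 0.1016]
eef_rot: [-180.0, 14.9, -87.2]
contact_force: [-0.9, -0.4, -1.0]
gripper_width: 0.0217
gripper_force: 40.0
```

```bash
python3 - <<'E'
exec(open('rail.py').read().split("for n,nm")[0])
I,D=snap("scene","scene7");s=r.get_state(); print(s["tcp_pos"],s["eef_rot"],s["contact_force"],tocase(s["tcp_pos"]))
cv2.imwrite("pics/crop7.png",cv2.resize(I[150:350,210:450,::-1],None,fx=3,fy=3))
E
```

```text
[0.6208746  0.12811031 0.10143072] [179.98810866  14.89126933 -87.25018869] [ 0.4181244  -0.90313667 -0.76707127] [ -7.39521397 120.10084462]
```

View pics/crop7.png

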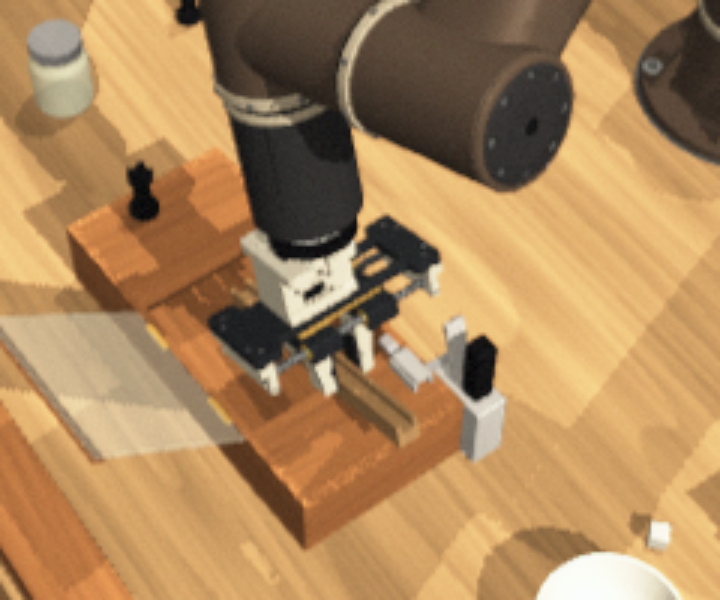

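The rail's −y end is inside the opening and clear of the −y cover. Lifting straight up 130 mm.

{"method": "carry_out", "body": {"deltas": [[0.1, [-1, 0, -4], [0, 0, 0]], [0.1, [-4, 0, -14], [0, 0, 0]], [0.1, [-7, 0, -27], [0, 0, 0]], [0.1, [-11, 0, -41], [0, 0, 0]], [0.1, [-15, 0, -55], [0, 0, 0]], [0.1, [-19, 0, -70], [0, 0, 0]], [0.1, [-23, 0, -85], [0, 0, 0]], [0.1, [-27, 0, -100], [0, 0, 0]], [0.1, [-30, 0, -112], [0, 0, 0]], [0.1, [-32, 0, -120], [0, 0, 0]], [0.1, [-33, 0, -125], [0, 0, 0]], [0.1, [-33, 0, -126], [0, 0, 0]]]}}

```text
time_s: 16.0
tcp_pos: [0.6211, 0.1277, 0.2322]
eef_rot: [-180.0, 14.9, -87.2]
contact_force: [-0.2, -0.5, -1.7]
gripper_width: 0.0217
gripper_force: 40.0
```

{"method": "carry_out", "body": {"deltas": [[0.1, [0, 0, 0], [0, 0, 0]], [0.1, [0, 0, 0], [0, 0, 0]], [0.1, [0, 0, 0], [0, 0, 0]], [0.1, [0, 0, 0], [0, 0, 0]], [0.1, [0, 0, 0], [0, 0, 0]]]}}

```text
time_s: 16.5
tcp_pos: [0.6209, 0.1277, 0.2315]
eef_rot: [180.0, 14.9, -87.3]
contact_force: [-0.2, 0.1, -0.7]
gripper_width: 0.0215
gripper_force: 40.0
```

```bash
python3 - <<'E'
exec(open('rail.py').read().split("for n,nm")[0])
I,D=snap("scene","scene8");snap("top","top8");s=r.get_state(); print(s["tcp_pos"],s["qd"],s["contact_force"],s["gripper_width"],tocase(s["tcp_pos"]))
cv2.imwrite("pics/crop8.png",cv2.resize(I[100:350,160:460,::-1],None,fx=2.4,fy=2.4))
E
```

```text
[0.62095512 0.12770146 0.23169106] [-0.01922111 -0.09800397  0.0970249   0.03132439  0.05920284 -0.0391563 ] [ 0.07306633 -0.46044238 -0.82541609] 0.02158943538535381 [ -7.33431848 119.68861924]
```

View pics/crop8.png

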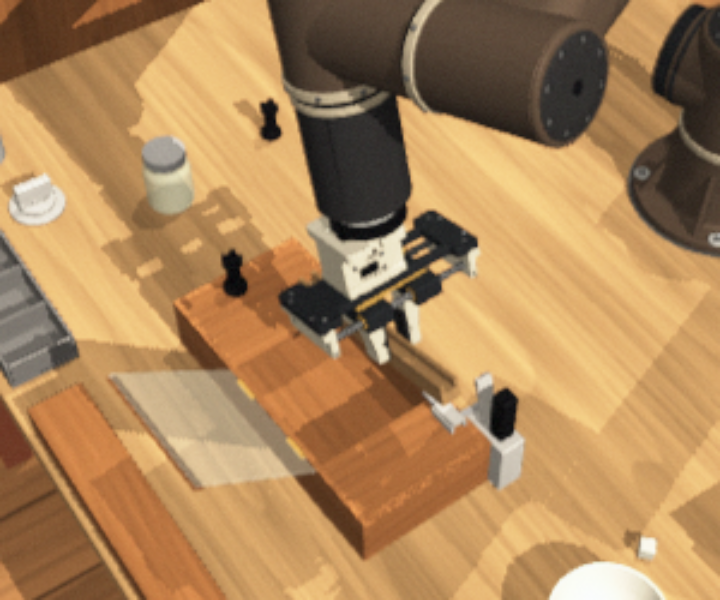

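The rail is held at rest, its low end at z ≈ 0.177 m against the 0.128 m needed. The rooks, lid and other things look in order.

```bash
python3 -c "
from plant import r
print(r.close_job())"
```

```text
the job is handed in; nothing more can be done
None
```

Job handed in at about 16.6 s of the 48 s allowed: I squeezed and released the trigger, the lid opened, and the rail is out and held at rest with its low end about 10 cm above the case top; the bystanders looked undisturbed.

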